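# Set a sprung slide gauge to its index and start its lock bolt

## Task

Pull the gauge's sprung slide out by its tab until its pointer is level with the ridge on the index clamp, and leave it there. Then take the crank bolt by its upright knob and turn it backward (counter-clockwise from above) until you feel it drop into the thread, turn it forward (clockwise) one full turn from there, and finish still gripping the knob so that the started bolt stays put; leave the other things on the bench where they lie.

Things in the scene. Friction and masses are not known exactly. Their poses are not given: they have to be found in the camera images.
- gauge_base: The gauge, fixed to the bench: flat aluminium foot 66 x 250 x 12 mm, long along its y from -160 to +90 mm, origin on the bench on the foot's centre line, x away from the robot when unturned. A round knurled steel boss (54 mm across, top at 48 mm) with the crank bolt stands at y = +60; the slide runs on rails at the other end and pulls out towards -y. Black spring housing between, top at 30 mm.
- tab_grip (a point): Where to grip the slide's black upright pull tab: 14 mm thick along the gauge's y, 34 mm wide along x, top 80 mm above the bench, this point 66 mm, slide plate below it 24 mm. Axes as the gauge's. It pulls out along -y, travel 62 mm; a spring pulls back with 1 to 4 N, a 7 N friction pad holds the slide where it is left, so pulling takes 8 to 11 N.
- slide_pointer (a point): Tip of the small dark pointer on the near (gauge -x) side of the slide, at the middle of the tab. It moves with the slide along the gauge's y. Axes as the gauge's.
- index: Index clamp: dark steel block 8 x 22 x 22 mm standing at the near (-x) edge of the gauge's foot, with a small aluminium ridge (3 mm wide) across the middle of its top. Origin on the bench under the ridge, axes as the gauge's: the slide is set when the pointer has the same y as this origin. It stands 16 to 44 mm farther out (-y) than the pointer at the start.
- bolt_axis (a point): Fixed point on the bolt's upright axis, at the centre of the boss's top, 48 mm above the bench. At first the bolt rides on top of the thread: turned forward it jams against a stop; turned backward it rises a little and drops after 1/8 to 3/4 of a turn (unknown), then within 1/7 turn comes against the stop's other side.
- knob_grip (a point): Middle of the crank's round upright black knob, 18 mm diameter, 40 mm high, top 18 mm above this point. It stands 40 mm from the bolt's axis, 112 mm above the bench less the bolt depth; the crank arm's top is 22 mm below it. The knob spins freely on its pin, so a gripper that keeps its direction can carry it round. Turning takes about 1 N at the knob; the bolt weighs 0.3 to 0.4 kg.
- bolt_depth (a joint): How far the bolt is down, in m: 0 to 0.003 while it rides on the thread, 0.006 to 0.007 when it has dropped to the thread's start (a drop of over 0.006), then 0.008 more for each turn forward, at most 0.020. It falls by its own weight, but a tight grip on the knob can hold it up: go down with it or press down lightly (about 5 N).
- torque_wrench: Bystander: small wrench, 18 x 126 x 13 mm, lying near the bench's front edge.
- screw_tin: Bystander: round tin, 67 mm diameter, 27 mm high, behind the gauge.
- tape_roll: Bystander: roll of black tape, 84 mm diameter, 19 mm high, left of the gauge beyond the boss.
- filter_block: Bystander: milled filter block, 22 x 76 x 19 mm, behind the boss.
- power_brick: Bystander: black power brick, 51 x 117 x 32 mm, right of the gauge beyond the slide.
- coax_adapter_5: Bystander: small brass coax barrel, 9 x 24 x 8 mm, near the bench's front edge.

How it is judged (in metres and radians):
On the way, in this order (a step that is already met when the one before it is completed fails the run):
1. the slide is pulled out to the index and let go there (y of slide_pointer in the frame of index between -0.003 and 0.003 m and contact force between the fingers and slide below 0.1 N), for 0.2 s.
2. the bolt, turned backward, drops to the thread start (y of slide_pointer in the frame of index between -0.003 and 0.003 m and value of joint bolt_depth between 0.005 and 0.009 m), for 0.1 s.
3. the bolt is turned forward one turn (y of slide_pointer in the frame of index between -0.003 and 0.003 m and value of joint bolt_depth between 0.0117 and 0.0168 m), for 0.2 s.
At the end, for the whole second after the job is handed in: The slide's pointer is within 3 mm of the index ridge; the bolt is one turn (to about a quarter turn) into the thread, that is at a depth of 11.7 to 16.8 mm, and not moving up or down; the fingers still grip the knob with at least 2 N (all of step 3 and contact force between the fingers and knob above 2 N and distance between the grasp point and knob_grip below 0.035 m and velocity of joint bolt_depth between -0.003 and 0.003 m/s); the arm keeps its last pose, push and grip.
It fails at once if a bystander is pushed more than 2 cm away (distance of any of torque_wrench, screw_tin, tape_roll, filter_block, power_brick, coax_adapter_5 from where it was at the start of the episode above 0.02 m).
It also fails if it takes over 67 s, if anything falls off the work surface, if the arm or the gripper's body presses on something with over 40 N, if the wrist force passes 120 N, or if a joint passes its speed limit or range.

## Robot

A 6-joint arm with a two-finger parallel gripper is mounted at the origin on a cart in front of the work surface, level with it; the furniture and walls round the work are solid. World frame = base frame: x ahead of the robot, y to its left, z up, the work surface at z = 0. Lengths are in mm, angles in rad, forces in N, time in s.
With the tool pointing down it reaches from about 275 to 1000 mm from the base axis. Payload 8.4 kg.
Tool frame: the origin (TCP) lies midway between the tips of the shut fingers; the grasp point (between the pads) lies 19 mm behind it; z points along the fingers, y is the line along which they close (so a half turn about z gives the same grasp; the last joint's range is limited). The gripper opens to 85 mm and grips with 20 to 120 N. Pads are 22 mm wide; open, the fingers measure 114 mm over their backs; the gripper's body (76 mm by 85 mm) begins 54 mm behind the grasp point. The pads swing forward as they close: fully open they stand 13 mm farther back than shut.
Start: joints at [1.225, 0.353, 1.633, -0, 1.155, -0.002], TCP at [210.666, 588.428, 231.281] pointing down, gripper open.
Joint ranges: [-2.63, 2.63], [-0.92, 2.1], [0.06, 2.66], [-1.3, 4.44], [0, 2.69], [-3.02, 3.02]. Speed limits (rad/s): [2.22, 2.22, 2.79, 3.14, 3.14, 3.14].

## Interface

Orientations are given as [roll, pitch, yaw] about the fixed x, y, z axes, in that order (R = Rz(yaw) Ry(pitch) Rx(roll)).
In Python, from rig import telemetry, optics, r gives the robot as it stands.
- The arm moves only by the tool play_rows, never from a script. Its arguments are lists of equal length, an entry for each row: "dp": the shift along the tool's x, y, z in units of 40 mm (1.0 is 40 mm), a list of three; "rot": the turn, a rotation vector about the tool's x, y, z in units of 6 degrees (1.0 is 6 degrees), a list of three. In form: {"dp": [[tx, ty, tz], ...], "rot": [[ax, ay, az], ...]}. A call has 1 to 5 rows; each row is the pose to reach, as a shift and turn from the pose commanded when the call began, along the tool's axes at that moment; what a row does not reach only later rows make up. A row lasts 1/12 s, in which the tool goes at most 41.7 mm and 7.16 degrees, less where a joint would pass 70% of its speed; a pose out of reach is approached as far as the arm can. A call with a gripper value outside its range is refused whole. "fingers" is the opening, from 0 (shut) to 1 (fully open), set as the call begins (left out, the last holds). The fingers move at their own pace and stop on an object; "grip_force" is the grip in N (left out, the last holds). Time passes only in rows, so rows that repeat a pose let the fingers close. It gives the time, the measured TCP pose, the force, the opening and the grip force at its end, in the units of the state.
- telemetry.sense(): the state, without advancing time (a new reading comes with each control period).
- optics.grab_frame(name): name is "scene" or "side" or "wrist"; returns a dict with "color" (384x512x3 uint8, red, green, blue), "mtx" (3x3 intrinsics, pixels), "R" (3x3) and "t" (3): a world point X has camera coordinates R X + t; the wrist camera has in their place "mount" (4x4, takes a point from camera to tool coordinates, whose origin is the TCP and whose axes are the flange's). Camera axes: x right, y down, z forward; pixel columns grow to the right and rows downward; lengths in mm; the calibration is good to about 2 mm. The wrist camera is an equidistant fisheye: a pixel r from the principal point sees the ray r / f radians off the axis. A picture is of the moment at which its call begins: read the wrist's pose just before it. There is no depth.
- r.sign_off(): hands the job in; it is judged then, once.
The state is a dict: "clock": time; "qpos": joint angles; "qvel": joint speeds; "joint_efforts": joint torques, N m; "eef_pos": TCP position; "tcp_rot": TCP orientation; "contact_force": force on the tool from outside, world axes, zero at the start; "wrist_torque": the same for the moment, N m; "opening": opening from 0.0 (shut) to 1.0 (fully open); "grasp_force": force on a finger pad.
Only numpy, scipy, OpenCV 4.12 (cv2) and the standard library are available. Lean on these libraries where they do the work, as an engineer would, in place of code of your own. Each camera call takes 0.05 s, during which the arm holds its last target. There are 200 camera calls.

## Working session

There is one attempt and no reset: what is moved stays moved. The work goes in short steps, Python scripts to look and compute and a tool call to move; the robot and the scene stay as the last step left them, time stands still between calls to the robot, and variables do not carry over. Pictures are saved under pics/ and viewed, at most 10 in all, crops included, and the job is handed in when it is done.

Besides the shell and the picture viewer there is one more tool, called after "Request:" by a JSON object that holds its "method" and its "body", one argument or row to a line. play_rows: Moves the arm, as the interface text tells. Its arguments: {"type":"object","properties":{"dp":{"type":"array"},"rot":{"type":"array"},"fingers":{"type":"number"},"grip_force":{"type":"number"}},"required":["dp","rot"]}

```bash
mkdir -p pics; cat > h.py <<'E'
import numpy as np,cv2,pickle
from scipy.spatial.transform import Rotation as Ro
from rig import telemetry,optics,r
def snap(n,tag):
    s=telemetry.sense(); f=optics.grab_frame(n)
    cv2.imwrite(f'pics/{tag}.png',f['color'][:,:,::-1]); pickle.dump((s,f),open(f'pics/{tag}.pkl','wb')); return s,f
def ray(tag,u,v):
    s,f=pickle.load(open(f'pics/{tag}.pkl','rb')); K=np.array(f['mtx'])
    x=(u-K[0,2])/K[0,0]; y=(v-K[1,2])/K[1,1]
    if 'mount' in f:
        th=np.hypot(x,y); d=np.array([x/th*np.sin(th),y/th*np.sin(th),np.cos(th)]) if th>1e-9 else np.array([0,0,1.])
        M=np.array(f['mount']); R=Ro.from_euler('xyz',s['tcp_rot']).as_matrix()
        return R@M[:3,3]+np.array(s['eef_pos']), R@M[:3,:3]@d
    R=np.array(f['R']); t=np.array(f['t']); return -R.T@t, R.T@np.array([x,y,1.])/np.sqrt(x*x+y*y+1)
def atz(tag,u,v,z):
    o,d=ray(tag,u,v); return o+d*(z-o[2])/d[2]
def tri(*obs):
    A=np.zeros((3,3));b=np.zeros(3);L=[]
    for q in obs:
        o,d=ray(*q); P=np.eye(3)-np.outer(d,d); A+=P;b+=P@o; L.append((P,o))
    X=np.linalg.solve(A,b); return X.round(1),[round(float(np.linalg.norm(P@(X-o))),1) for P,o in L]
def proj(tag,X):
    s,f=pickle.load(open(f'pics/{tag}.pkl','rb')); K=np.array(f['mtx']); X=np.array(X,float)
    if 'mount' in f:
        R=Ro.from_euler('xyz',s['tcp_rot']).as_matrix();M=np.array(f['mount'])
        c=M[:3,:3].T@(R.T@(X-np.array(s['eef_pos']))-M[:3,3]); n=np.hypot(c[0],c[1]); th=np.arctan2(n,c[2])
        return np.array([K[0,2]+K[0,0]*th*c[0]/n,K[1,2]+K[1,1]*th*c[1]/n]).round(1)
    c=np.array(f['R'])@X+np.array(f['t']); return (K@c/c[2])[:2].round(1)
E
python3 - <<'E'
from h import *
s,_=snap('scene','s0');snap('side','d0');snap('wrist','w0')
print(s)
a=cv2.imread('pics/s0.png');b=cv2.imread('pics/d0.png');c=cv2.imread('pics/w0.png')
cv2.imwrite('pics/s0b.png',cv2.resize(a,(800,600)));cv2.imwrite('pics/d0b.png',cv2.resize(b,(800,600)));cv2.imwrite('pics/w0b.png',cv2.resize(c,(800,600)))
E
```

```text
{'clock': 0.0, 'qpos': array([ 1.22463228e+00,  3.53649777e-01,  1.63411994e+00, -1.73755458e-05,
        1.15521749e+00, -2.39013208e-03]), 'qvel': array([ 1.35498126e-03, -9.57514314e-04, -1.26287156e-03, -4.90857100e-05,
       -6.82356138e-04,  1.12015825e-03]), 'joint_efforts': array([ 1.01416259e-03, -6.05268645e+01, -3.42064297e+01, -7.04723746e-07,
        9.69446555e-03,  1.01163221e-05]), 'eef_pos': array([210.49016566, 587.98539022, 230.56674377]), 'tcp_rot': array([-3.14019806e+00,  1.25535647e-05,  2.79782578e+00]), 'contact_force': array([-0.42603823,  0.20876225,  1.09556712]), 'wrist_torque': array([-0.00489372, -0.02686967, -0.00807874]), 'grasp_force': 0.0, 'opening': 1.006329984761521}
```

View pics/s0b.png

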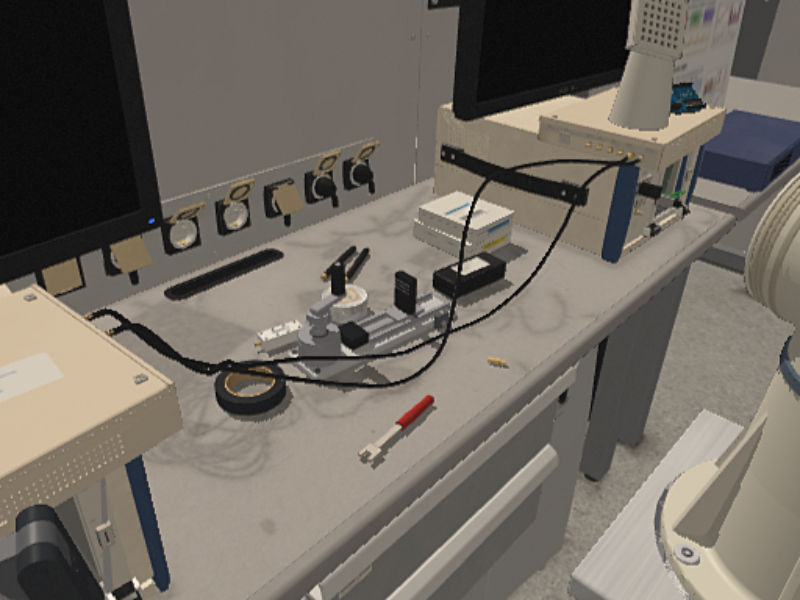

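View pics/d0b.png

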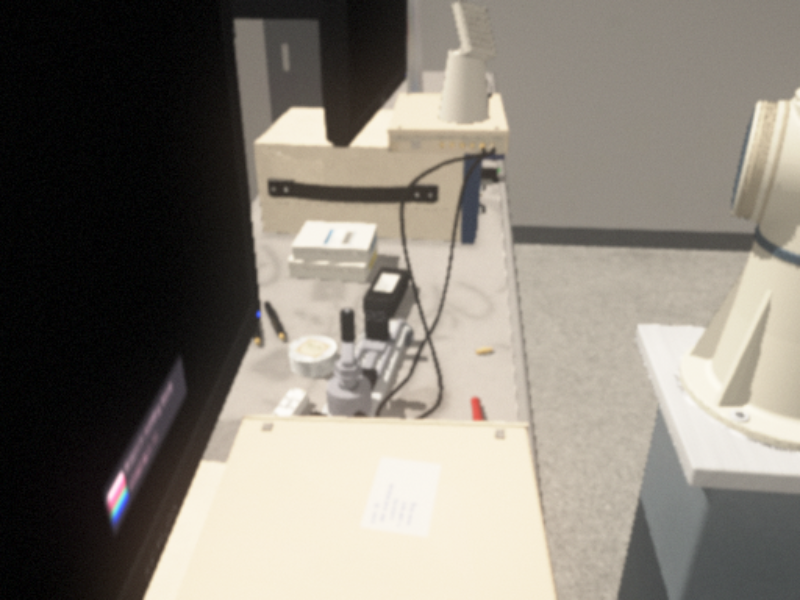

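View pics/w0b.png

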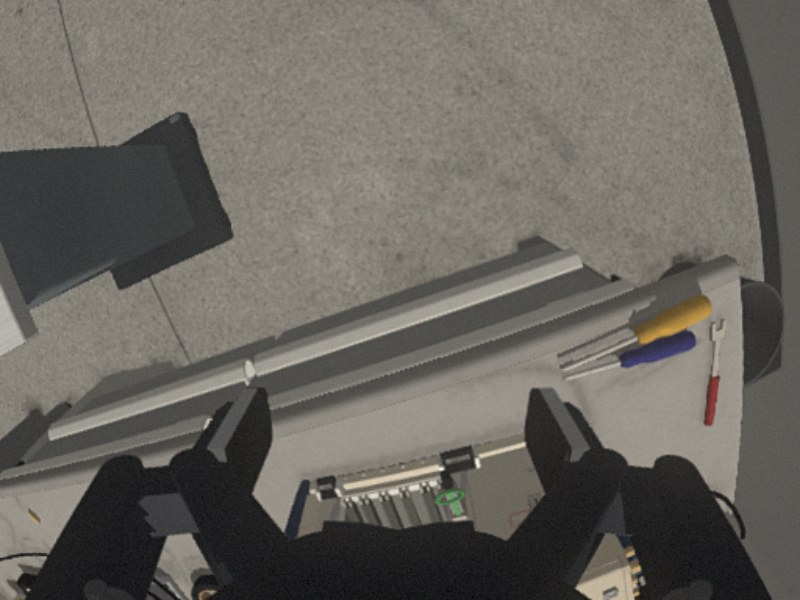

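The scene view shows the knob at about (338,265)–(338,293) and the tab at (405,275)–(405,310) in 800-px coordinates, with the pointer, index and bystanders around the gauge. The side view has the knob at (347,312)–(347,340). The wrist view is still over the left instrument.

```bash
python3 - <<'E'
from h import *
k=.64
S=lambda u,v:('s0',u*k,v*k); D=lambda u,v:('d0',u*k,v*k)
print('knobtop',tri(S(338,264),D(347,311)))
print('knobbot',tri(S(339,291),D(348,340)))
for n,u,v,z in [('tabtop',405,274,80),('knob',338,264,130),('boss',320,340,48),('wrenchA',365,455,5),('wrenchB',430,400,5),('coax',497,362,4),('footR',455,320,12),('footL',290,350,12),('brick',470,268,32),('tin',345,297,27)]:
    print(n,atz('s0',u*k,v*k,z).round(0))
a=cv2.imread('pics/s0.png')[150:260,150:320]
b=cv2.imread('pics/d0.png')[180:280,180:280]
a=cv2.resize(a,(800,518),interpolation=3);cv2.imwrite('pics/s0c.png',a)
E
```

```text
knobtop (array([551.4,  68.1, 129.3]), [0.5, 0.5])
knobbot (array([552. ,  67.1,  88.5]), [1.3, 1.3])
tabtop [534. -39.  80.]
knob [551.  68. 130.]
boss [533. 118.  48.]
wrenchA [384. 188.   5.]
wrenchB [393.  69.   5.]
coax [379. -52.   4.]
footR [474. -82.  12.]
footL [584. 127.  12.]
brick [ 531. -190.   32.]
tin [612.   1.  27.]
```

View pics/s0c.png

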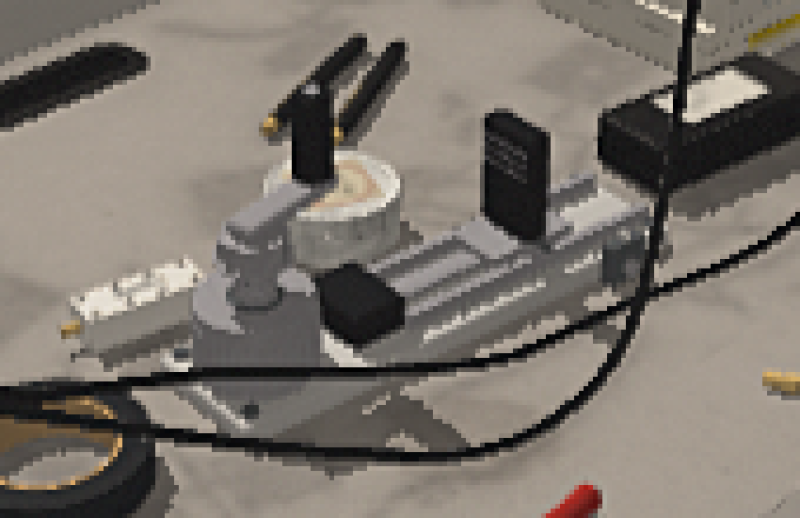

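The crop shows the knob top at crop (313,90), the tab top at (517,120), the boss top centre near (258,287), and the index clamp near (622,255). Two cables pass in front, so I'll check their heights.

```bash
python3 - <<'E'
from h import *
k=.64
c=lambda u,v:(150+u*.2125,150+v*.2123)
print('boss',atz('s0',*c(258,287),48).round(0),'tab',atz('s0',*c(517,125),80).round(0),'index',atz('s0',*c(618,245),22).round(0))
print('mount',np.array(pickle.load(open('pics/w0.pkl','rb'))[1]['mount']).round(2))
A=[(490,150),(440,165),(405,190),(403,225),(410,270),(425,320),(438,370),(440,400),(425,415)]
B=[(490,155),(465,190),(455,240),(445,290),(435,330),(410,375),(380,410)]
def dense(L): return np.concatenate([np.linspace(np.array(p),q,30) for p,q in zip(L,L[1:])])
for u,v in [(470,250),(460,290),(440,335),(400,382),(560,250),(500,312),(450,338),(350,355),(250,360)]:
    r=[]
    for n,L in(('A',A),('B',B)):
        L=dense(L); best=min((np.min(np.linalg.norm(L-proj('d0',atz('s0',u*k,v*k,z))/k,axis=1)),z) for z in range(0,400,5))
        r.append((n,round(float(best[0]),1),atz('s0',u*k,v*k,best[1]).round(0)))
    print((u,v),r)
E
```

```text
boss [551. 102.  48.] tab [529. -37.  80.] index [487. -63.  22.]
mount [[   0.     -0.95   -0.31   79.76]
 [   1.      0.     -0.     -0.31]
 [   0.     -0.31    0.95 -142.17]
 [   0.      0.      0.      1.  ]]
(470, 250) [('A', 0.7, array([ 492., -129.,  100.])), ('B', 0.1, array([429., -40., 155.]))]
(460, 290) [('A', 0.7, array([473., -87.,  60.])), ('B', 0.8, array([438., -38.,  95.]))]
(440, 335) [('A', 1.7, array([449., -17.,  30.])), ('B', 0.4, array([463., -35.,  15.]))]
(400, 382) [('A', 1.2, array([437.,  73.,  10.])), ('B', 33.6, array([446.,  64.,   0.]))]
(560, 250) [('A', 14.2, array([ 493., -404.,    0.])), ('B', 0.7, array([ 428., -275.,   70.]))]
(500, 312) [('A', 13.7, array([ 451., -161.,    0.])), ('B', 0.6, array([ 446., -155.,    5.]))]
(450, 338) [('A', 0.6, array([453., -45.,  10.])), ('B', 1.5, array([461., -56.,   0.]))]
(350, 355) [('A', 2.0, array([438., 157.,  95.])), ('B', 0.7, array([487., 110.,  45.]))]
(250, 360) [('A', 0.4, array([438., 283., 155.])), ('B', 10.8, array([484., 253., 115.]))]
```

Request:
{"method": "play_rows", "body": {
  "dp": [
    [-0.6,-0.6,-0.5],
    [-1.3,-1.25,-0.8],
    [-2.0,-1.9,-0.8],
    [-2.7,-2.6,-0.8],
    [-3.4,-3.3,-0.8]
  ],
  "rot": [
    [0,0,0],
    [0,0,0],
    [0,0,0],
    [0,0,0],
    [0,0,0]
  ],
  "fingers": 1.0
}}

```text
clock: 0.57
eef_pos: [294.5, 416.8, 263.3]
tcp_rot: [3.141, 0.0, 2.798]
contact_force: [0.9, -0.0, 0.2]
opening: 0.999
grasp_force: 0.0
```

Request:
{"method": "play_rows", "body": {
  "dp": [
    [-0.7,-0.68,0],
    [-1.4,-1.36,0],
    [-2.1,-2.04,0],
    [-2.8,-2.72,0],
    [-3.5,-3.4,0]
  ],
  "rot": [
    [0,0,0],
    [0,0,0],
    [0,0,0],
    [0,0,0],
    [0,0,0]
  ]
}}

```text
clock: 0.98
eef_pos: [380.4, 241.2, 263.3]
tcp_rot: [3.142, 0.0, 2.798]
contact_force: [1.2, 0.0, -0.6]
opening: 0.995
grasp_force: 0.0
```

Request:
{"method": "play_rows", "body": {
  "dp": [
    [-0.7,-0.68,0],
    [-1.4,-1.36,0],
    [-2.1,-2.04,0.2],
    [-2.8,-2.72,0.5],
    [-3.5,-3.4,1.0]
  ],
  "rot": [
    [0,0,0],
    [0,0,0],
    [0,0,0],
    [0,0,0],
    [0,0,0]
  ]
}}

```text
clock: 1.4
eef_pos: [466.8, 67.7, 225.3]
tcp_rot: [3.14, 0.003, 2.798]
contact_force: [0.6, 1.4, -0.3]
opening: 0.998
grasp_force: 0.0
```

Request:
{"method": "play_rows", "body": {
  "dp": [
    [-0.7,-0.65,0.3],
    [-1.4,-1.3,0.6],
    [-2.0,-1.9,0.8],
    [-2.0,-1.9,0.8],
    [-2.0,-1.9,0.8]
  ],
  "rot": [
    [0,0,-0.9],
    [0,0,-1.8],
    [0,0,-1.8],
    [0,0,-1.8],
    [0,0,-1.8]
  ]
}}

```text
clock: 1.82
eef_pos: [514.9, -30.3, 191.4]
tcp_rot: [-3.142, -0.002, 2.983]
contact_force: [1.1, 1.1, 0.7]
opening: 0.999
grasp_force: 0.0
```

```bash
python3 - <<'E'
from h import *
s,_=snap('wrist','w1'); print(s['eef_pos'],s['tcp_rot'],s['clock'])
cv2.imwrite('pics/w1b.png',cv2.resize(cv2.imread('pics/w1.png'),(800,600),interpolation=cv2.INTER_CUBIC))
E
```

```text
[514.85544822 -30.33376759 191.40823371] [-3.14150184e+00 -1.77324468e-03  2.98285832e+00] 1.8167
```

View pics/w1b.png

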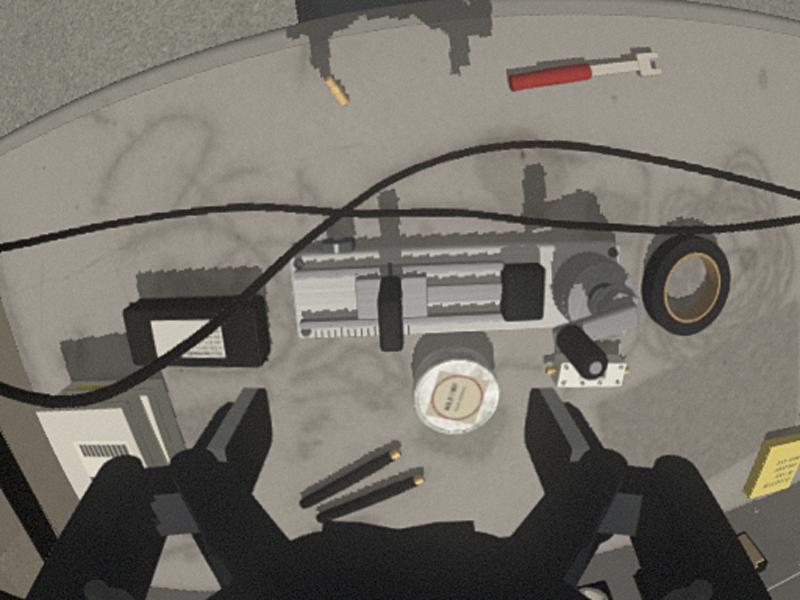

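The wrist view now shows the gauge (800-px coordinates): tab at (391,350)–(391,300), index clamp near (345,243), knob top at (596,369), foot left corners (293,258) and (300,338), and boss near (595,285).

```bash
python3 - <<'E'
from h import *
k=.64
W=lambda u,v:('w1',u*k,v*k)
print('knobtop',tri(W(596,369),('s0',216.5,168.8)))
a=atz(*W(300,338),12);b=atz(*W(545,329),12);c=atz(*W(293,258),12)
print('foot',a.round(0),b.round(0),c.round(0)); d=(b-a)[:2];yaw=-np.arctan2(d[0],d[1]); d2=(a-c)[:2]; print('yaw',yaw, np.arctan2(d2[1],d2[0]),np.linalg.norm(d2))
# tab far top corners
print('tabtop far',tri(W(392,349),('s0',150+517*.2125,150+115*.2123)),atz(*W(379,349),80).round(1),atz(*W(403,349),80).round(1))
for nm,u,v,z in [('index',345,243,22),('tin',457,398,27),('tape',686,283,19),('filter',588,375,19)]: print(nm,atz(*W(u,v),z).round(0))
im=cv2.imread('pics/w1.png')[130:240,170:420]; cv2.imwrite('pics/w1c.png',cv2.resize(im,(800,352),interpolation=cv2.INTER_CUBIC))
E
```

```text
knobtop (array([552.2,  67.3, 130. ]), [0.5, 0.5])
foot [ 554. -112.   12.] [577.  74.  12.] [ 493. -104.   12.]
yaw -0.12117711751733527 -0.13880857782256803 61.92856700479171
tabtop far (array([539.3, -41.1,  81.6]), [4.9, 4.9]) [543.5 -46.6  80. ] [545.7 -32.5  80. ]
index [487. -63.  22.]
tin [615.  -1.  27.]
tape [556. 198.  19.]
filter [620. 107.  19.]
```

View pics/w1c.png

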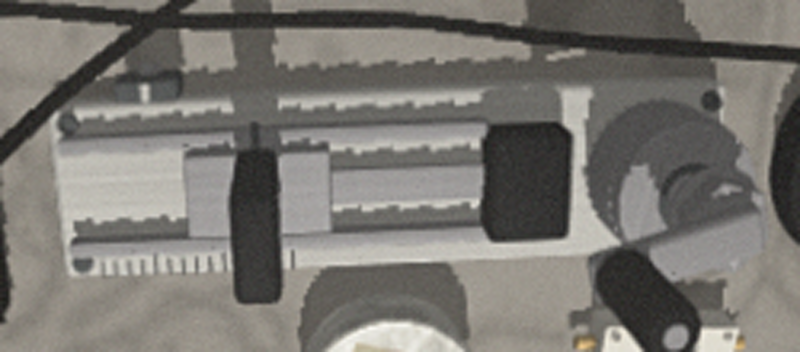

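The crop shows the pointer tip at crop (255,125), the index ridge at (145,92), and the tab top's far edge at (236–280,300).

```bash
python3 - <<'E'
from h import *
c=lambda u,v:('w1',170+u/3.2,130+v/3.2)
a=atz(*c(72,273),12);b=atz(*c(560,252),12);n1=atz(*c(60,105),12);n2=atz(*c(715,88),12)
for p,q in((a,b),(n1,n2)): d=q-p; print('yaw',-np.arctan2(d[0],d[1]),p.round(1),q.round(1))
yaw=-.13; Y=np.array([-np.sin(yaw),np.cos(yaw)]);X=np.array([np.cos(yaw),np.sin(yaw)])
P={n:[atz(*c(u,v),z)[:2] for z in zz] for n,u,v,zz in (('ptr',255,125,(20,24,28)),('ridge',145,90,(22,)),('tabL',236,299,(80,)),('tabR',281,299,(80,)))}
for n in P: print(n,[(p.round(1),(p@X).round(1),(p@Y).round(1)) for p in P[n]])
E
```

```text
yaw -0.11405873684204311 [ 553.1 -111.3   12. ] [573.8  69.1  12. ]
yaw -0.12187030425938469 [ 490.6 -101.7   12. ] [519.6 134.8  12. ]
ptr [(array([507.2, -34.9]), np.float64(507.4), np.float64(31.1)), (array([506.3, -34.7]), np.float64(506.5), np.float64(31.2)), (array([505.4, -34.5]), np.float64(505.6), np.float64(31.3))]
ridge [(array([488.8, -69.2]), np.float64(493.7), np.float64(-5.3))]
tabL [(array([543.7, -45.6]), np.float64(545.0), np.float64(25.3))]
tabR [(array([545.8, -32.6]), np.float64(545.4), np.float64(38.4))]
```

Request:
{"method": "play_rows", "body": {
  "dp": [
    [-0.35,-0.1,0.6],
    [-0.35,-0.1,1.4],
    [-0.35,-0.1,2.3],
    [-0.35,-0.1,3.1],
    [-0.35,-0.1,3.6]
  ],
  "rot": [
    [0,0,-0.37],
    [0,0,-0.37],
    [0,0,-0.37],
    [0,0,-0.37],
    [0,0,-0.37]
  ],
  "fingers": 0.6
}}

```text
clock: 2.28
eef_pos: [526.4, -33.4, 46.1]
tcp_rot: [3.141, -0.002, 3.027]
contact_force: [-0.5, 1.1, 0.3]
opening: 0.605
grasp_force: 0.0
```

Request:
{"method": "play_rows", "body": {
  "dp": [
    [0,0,0],
    [0,0,0],
    [0,0,0],
    [0,0,0],
    [0,0,0]
  ],
  "rot": [
    [0,0,0],
    [0,0,0],
    [0,0,0],
    [0,0,0],
    [0,0,0]
  ],
  "fingers": 0.0,
  "grip_force": 30
}}

```text
clock: 2.7
eef_pos: [528.6, -34.7, 49.7]
tcp_rot: [3.141, 0.001, 3.025]
contact_force: [-1.8, 1.1, 2.0]
opening: 0.161
grasp_force: 34.0
```

Request:
{"method": "play_rows", "body": {
  "dp": [
    [0,0,0],
    [0,0,0],
    [0,0,0],
    [0,0,0],
    [0,0,0]
  ],
  "rot": [
    [0,0,0],
    [0,0,0],
    [0,0,0],
    [0,0,0],
    [0,0,0]
  ]
}}

```text
clock: 3.12
eef_pos: [528.7, -34.7, 49.7]
tcp_rot: [3.141, 0.001, 3.025]
contact_force: [-4.0, 2.6, 8.9]
opening: 0.162
grasp_force: 34.9
```

Request:
{"method": "play_rows", "body": {
  "dp": [
    [0,-0.2,0],
    [0,-0.4,0],
    [0,-0.6,0],
    [0,-0.8,0],
    [0,-0.9,0]
  ],
  "rot": [
    [0,0,0],
    [0,0,0],
    [0,0,0],
    [0,0,0],
    [0,0,0]
  ],
  "grip_force": 50
}}

```text
clock: 3.53
eef_pos: [524.7, -70.1, 49.7]
tcp_rot: [3.14, 0.002, 3.024]
contact_force: [0.8, 15.1, 7.0]
opening: 0.157
grasp_force: 51.7
```

Request:
{"method": "play_rows", "body": {
  "dp": [
    [0,0,0],
    [0,0,0],
    [0,0,0]
  ],
  "rot": [
    [0,0,0],
    [0,0,0],
    [0,0,0]
  ]
}}

```text
clock: 3.78
eef_pos: [524.6, -70.5, 49.7]
tcp_rot: [3.141, 0.001, 3.025]
contact_force: [-2.9, 3.2, 8.4]
opening: 0.156
grasp_force: 51.5
```

```bash
python3 - <<'E'
from h import *
s,_=snap('wrist','w2'); print(s['eef_pos'],s['tcp_rot'],s['clock'])
print(proj('w2',[488.8,-69.2,22]))
u,v=proj('w2',[495,-70,24]).astype(int)
u=min(max(u,55),457);v=min(max(v,42),341);print(u,v)
im=cv2.imread('pics/w2.png')[v-42:v+42,u-55:u+55]; cv2.imwrite('pics/w2c.png',cv2.resize(im,(770,588),interpolation=cv2.INTER_CUBIC))
E
```

```text
[524.62187139 -70.48586553  49.72902889] [3.14107106e+00 1.41658263e-03 3.02507229e+00] 3.7833
[250.3 176.3]
250 187
```

View pics/w2c.png

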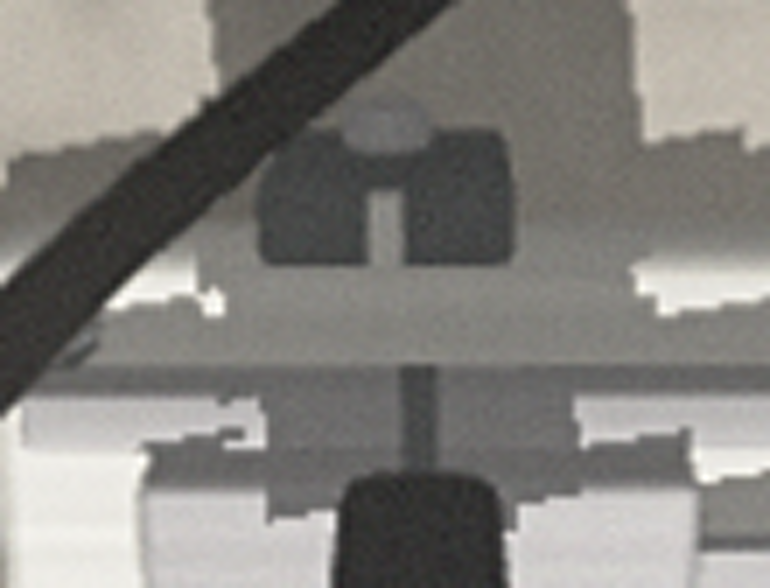

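The crop shows the ridge at crop x 386 and the pointer at x 419, at 11.5 px/mm. The slide needs about 2.9 mm more.

Request:
{"method": "play_rows", "body": {
  "dp": [
    [0,-0.04,0],
    [0,-0.073,0],
    [0,-0.073,0],
    [0,-0.073,0]
  ],
  "rot": [
    [0,0,0],
    [0,0,0],
    [0,0,0],
    [0,0,0]
  ]
}}

```text
clock: 4.17
eef_pos: [524.5, -72.3, 49.7]
tcp_rot: [3.14, 0.001, 3.026]
contact_force: [0.5, 12.4, 9.1]
opening: 0.157
grasp_force: 51.2
```

Request:
{"method": "play_rows", "body": {
  "dp": [
    [0,0,0],
    [0,0,0],
    [0,0,0],
    [0,0,0],
    [0,0,0]
  ],
  "rot": [
    [0,0,0],
    [0,0,0],
    [0,0,0],
    [0,0,0],
    [0,0,0]
  ],
  "fingers": 0.7
}}

```text
clock: 4.58
eef_pos: [527.0, -74.0, 49.9]
tcp_rot: [-3.141, 0.006, 3.026]
contact_force: [5.6, 1.6, 3.9]
opening: 0.705
grasp_force: 0.0
```

```bash
python3 - <<'E'
from h import *
s,_=snap('wrist','w3'); print(s['eef_pos'],s['tcp_rot'],s['clock'])
u,v=250,187
im=cv2.imread('pics/w3.png')[v-42:v+42,u-55:u+55]; cv2.imwrite('pics/w3c.png',cv2.resize(im,(770,588),interpolation=cv2.INTER_CUBIC))
E
```

```text
[526.95209104 -74.01684865  49.90818512] [-3.14142075  0.00641932  3.02555465] 4.5833
```

View pics/w3c.png

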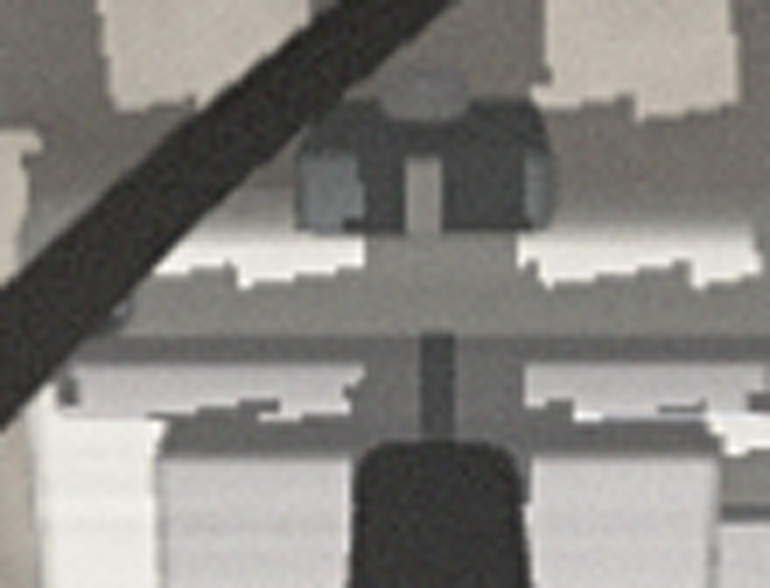

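Ridge is now at 424 and pointer at 438, so 1.2 mm remains, which is within tolerance. I'll rise and go to the knob.

Request:
{"method": "play_rows", "body": {
  "dp": [
    [0,0,-0.3],
    [0,0,-1.0],
    [0,0,-1.8],
    [0,0,-2.5],
    [-0.1,0.6,-2.6]
  ],
  "rot": [
    [0,0,0],
    [0,0,0],
    [0,0,0],
    [0,0,0],
    [0,0,0]
  ],
  "fingers": 0.6
}}

```text
clock: 5.05
eef_pos: [533.0, -52.9, 157.8]
tcp_rot: [-3.141, 0.008, 3.023]
contact_force: [1.4, -0.4, -0.5]
opening: 0.598
grasp_force: 0.0
```

Request:
{"method": "play_rows", "body": {
  "dp": [
    [-0.1,0.9,0],
    [-0.1,1.8,0],
    [-0.1,2.7,0],
    [-0.1,2.99,0],
    [-0.1,2.99,0]
  ],
  "rot": [
    [0,0,0],
    [0,0,0],
    [0,0,0],
    [0,0,0],
    [0,0,0]
  ]
}}

```text
clock: 5.47
eef_pos: [549.1, 70.4, 153.0]
tcp_rot: [3.141, 0.002, 3.028]
contact_force: [0.1, -0.4, -0.4]
opening: 0.599
grasp_force: 0.0
```

```bash
python3 - <<'E'
from h import *
s,_=snap('wrist','w4'); print(s['eef_pos'],s['tcp_rot'],s['clock'],proj('w4',[552,67.5,130]),proj('w4',[552,105,48]))
cv2.imwrite('pics/w4b.png',cv2.resize(cv2.imread('pics/w4.png')[100:356,80:422],(800,600),interpolation=cv2.INTER_CUBIC))
E
```

```text
[549.10040641  70.42062157 153.01748112] [3.14075263e+00 1.81176574e-03 3.02776362e+00] 5.4667 [251.  239.3] [294.4 192.4]
```

View pics/w4b.png

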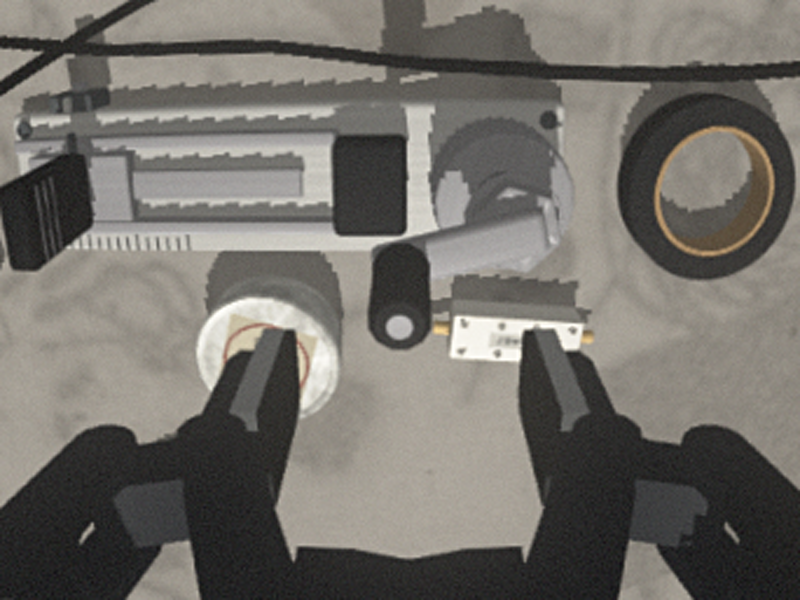

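The picture shows the knob top at crop (400,327), exactly as predicted, and the boss top circle centred near (502,188).

```bash
python3 - <<'E'
from h import *
c=lambda u,v:('w4',80+u*.4275,100+v*.4267)
for u,v in((502,188),(432,190),(572,190),(502,120)): print(atz(*c(u,v),48).round(1))
K=np.array([552,67.5])
print('arm z90 hub end',atz(*c(512,225),90).round(1), 'far end corners',atz(*c(549,205),90),atz(*c(556,245),90))
print('hole right near',atz(*c(548,120),12).round(1))
E
```

```text
[541. 106.  48.]
[538.8  80.1  48. ]
[544.6 132.5  48. ]
[515.5 108.   48. ]
arm z90 hub end [541.1 103.7  90. ] far end corners [535.89375303 115.79114635  90.        ] [549.44433563 117.419328    90.        ]
hole right near [524.1 131.6  12. ]
```

Request:
{"method": "play_rows", "body": {
  "dp": [
    [-0.09,-0.07,0.3],
    [-0.09,-0.07,0.8],
    [-0.09,-0.07,1.2],
    [-0.09,-0.07,1.4],
    [-0.09,-0.07,1.4]
  ],
  "rot": [
    [0,0,0],
    [0,0,0],
    [0,0,0],
    [0,0,0],
    [0,0,0]
  ]
}}

```text
clock: 5.93
eef_pos: [550.1, 63.1, 94.0]
tcp_rot: [-3.14, -0.004, 3.023]
contact_force: [-0.4, -0.6, 0.1]
opening: 0.599
grasp_force: 0.0
```

Request:
{"method": "play_rows", "body": {
  "dp": [
    [0,0,0],
    [0,0,0],
    [0,0,0],
    [0,0,0],
    [0,0,0]
  ],
  "rot": [
    [0,0,0],
    [0,0,0],
    [0,0,0],
    [0,0,0],
    [0,0,0]
  ],
  "fingers": 0.0,
  "grip_force": 20
}}

```text
clock: 6.35
eef_pos: [552.2, 65.9, 97.3]
tcp_rot: [3.14, 0.001, 3.024]
contact_force: [-0.7, 8.1, 0.6]
opening: 0.209
grasp_force: 19.4
```

```bash
python3 - <<'E'
from h import *
s=telemetry.sense(); print(s)
E
```

```text
{'clock': 6.35, 'qpos': array([ 0.1150451 ,  0.41228503,  1.89249985,  0.00231291,  0.83500074,
       -1.34011641]), 'qvel': array([ 2.43699629e-03, -2.46070042e-03,  7.06752557e-04, -1.00418289e-03,
        1.44767961e-04, -3.49877441e-05]), 'joint_efforts': array([-4.02807936e+00, -5.66913307e+01, -2.60996944e+01, -1.73229799e+00,
        7.14106858e-02, -1.42065960e-02]), 'eef_pos': array([552.18056681,  65.90889082,  97.26166559]), 'tcp_rot': array([3.13950793e+00, 1.36521603e-03, 3.02440559e+00]), 'contact_force': array([-0.66575663,  8.12180992,  0.55873795]), 'wrist_torque': array([ 1.18508424,  0.05889768, -0.01045005]), 'grasp_force': 19.360280291784875, 'opening': 0.20891699051201507}
```

```bash
cat > pl.py <<'E'
import numpy as np
def plan(base,C,phis,r=40,yaw=3.0244):
    X=np.array([np.cos(yaw),np.sin(yaw)]);Y=np.array([np.sin(yaw),-np.cos(yaw)]);o=[]
    for p in phis:
        t=np.array(C)+r*np.array([np.cos(np.radians(p)),np.sin(np.radians(p))]); d=t-np.array(base); o.append([round(float(d@X)/40,2),round(float(d@Y)/40,2)])
    return o
E
python3 - <<'E'
from pl import *
C=[541.3,105.4]; p=-74.5
pt=lambda p:np.array(C)+40*np.array([np.cos(np.radians(p)),np.sin(np.radians(p))])
print(plan([552.2,65.1],C,[p+9*i for i in range(1,5)]))
for k in range(1,9):
    s=p+36*k; print(s,pt(s).round(1),plan(pt(s),C,[s+9*i for i in range(1,5)]))
E
```

```text
[[-0.13, 0.11], [-0.26, 0.21], [-0.37, 0.32], [-0.46, 0.44]]
-38.5 [572.6  80.5] [[-0.07, 0.14], [-0.12, 0.29], [-0.15, 0.44], [-0.15, 0.6]]
-2.5 [581.3 103.7] [[0.02, 0.16], [0.07, 0.3], [0.14, 0.44], [0.23, 0.57]]
33.5 [574.7 127.5] [[0.11, 0.11], [0.24, 0.2], [0.38, 0.28], [0.53, 0.33]]
69.5 [555.3 142.9] [[0.15, 0.03], [0.31, 0.03], [0.47, 0.0], [0.62, -0.05]]
105.5 [530.6 143.9] [[0.14, -0.07], [0.27, -0.16], [0.38, -0.27], [0.47, -0.4]]
141.5 [510.  130.3] [[0.07, -0.14], [0.12, -0.29], [0.15, -0.44], [0.15, -0.6]]
177.5 [501.3 107.1] [[-0.02, -0.16], [-0.07, -0.3], [-0.14, -0.44], [-0.23, -0.57]]
213.5 [507.9  83.3] [[-0.11, -0.11], [-0.24, -0.2], [-0.38, -0.28], [-0.53, -0.33]]
```

Request:
{"method": "play_rows", "body": {
  "dp": [
    [-0.13,0.11,0.02],
    [-0.26,0.21,0.02],
    [-0.37,0.32,0.02],
    [-0.46,0.44,0.02],
    [-0.46,0.44,0.02]
  ],
  "rot": [
    [0,0,0],
    [0,0,0],
    [0,0,0],
    [0,0,0],
    [0,0,0]
  ],
  "grip_force": 25
}}

```text
clock: 6.77
eef_pos: [576.3, 79.3, 97.9]
tcp_rot: [-3.141, 0.008, 3.026]
contact_force: [8.7, -8.3, 4.0]
opening: 0.202
grasp_force: 25.0
```

Request:
{"method": "play_rows", "body": {
  "dp": [
    [0,0,0.01],
    [0,0,0.01]
  ],
  "rot": [
    [0,0,0],
    [0,0,0]
  ]
}}

```text
clock: 6.93
eef_pos: [576.4, 79.2, 97.8]
tcp_rot: [-3.141, 0.009, 3.026]
contact_force: [6.6, -8.1, 6.5]
opening: 0.208
grasp_force: 25.1
```

```bash
python3 - <<'E'
from pl import *
print(plan([575.7,80.0],[545,105],[-39.4+9*i for i in range(1,5)]))
E
```

```text
[[-0.08, 0.13], [-0.13, 0.28], [-0.16, 0.43], [-0.16, 0.59]]
```

Request:
{"method": "play_rows", "body": {
  "dp": [
    [-0.08,0.13,0],
    [-0.13,0.28,0],
    [-0.16,0.43,0],
    [-0.16,0.59,0],
    [-0.16,0.59,0]
  ],
  "rot": [
    [0,0,0],
    [0,0,0],
    [0,0,0],
    [0,0,0],
    [0,0,0]
  ]
}}

```text
clock: 7.35
eef_pos: [587.4, 103.7, 98.5]
tcp_rot: [3.139, 0.013, 3.026]
contact_force: [12.5, -1.6, 4.7]
opening: 0.203
grasp_force: 24.9
```

```bash
python3 - <<'E'
from pl import *
print(plan([586,103.8],[547,106],[-3.3+9*i for i in range(1,5)]))
E
```

```text
[[-0.0, 0.16], [0.04, 0.31], [0.11, 0.45], [0.2, 0.58]]
```

Request:
{"method": "play_rows", "body": {
  "dp": [
    [-0.01,0.16,0.01],
    [0.03,0.31,0.01],
    [0.1,0.45,0.01],
    [0.19,0.58,0.01],
    [0.19,0.58,0.01]
  ],
  "rot": [
    [0,0,0],
    [0,0,0],
    [0,0,0],
    [0,0,0],
    [0,0,0]
  ]
}}

```text
clock: 7.77
eef_pos: [581.7, 128.7, 98.5]
tcp_rot: [3.137, 0.012, 3.025]
contact_force: [8.0, 3.0, 10.6]
opening: 0.203
grasp_force: 25.5
```

```bash
python3 - <<'E'
from pl import *
from scipy.optimize import least_squares
P=np.array([[552.2,66.5],[576.4,79.2],[587.4,103.7],[581.7,128.7]])
f=lambda c:np.hypot(*(P-c[:2]).T)-40
C=least_squares(f,[547,106]).x; print(C,f(C)); d=P[-1]-C; a=np.degrees(np.arctan2(d[1],d[0])); print(a)
print(plan([580.9,128.4],C,[a+9*i for i in range(1,5)]))
E
```

```text
[547.74556476 106.71162596] [ 0.4575933  -0.27637703 -0.23136757  0.45234561]
32.92647767737678
[[0.1, 0.12], [0.22, 0.21], [0.36, 0.28], [0.51, 0.33]]
```

Good circle fit.

Request:
{"method": "play_rows", "body": {
  "dp": [
    [0.1,0.12,-0.01],
    [0.22,0.21,-0.01],
    [0.36,0.28,-0.01],
    [0.51,0.33,-0.01],
    [0.51,0.33,-0.01]
  ],
  "rot": [
    [0,0,0],
    [0,0,0],
    [0,0,0],
    [0,0,0],
    [0,0,0]
  ]
}}

```text
clock: 8.18
eef_pos: [561.5, 144.5, 98.7]
tcp_rot: [3.137, 0.009, 3.025]
contact_force: [4.2, 6.7, 11.9]
opening: 0.205
grasp_force: 25.7
```

```bash
python3 - <<'E'
from pl import *
C=[547.7,106.7];print(plan([561.1,143.9],C,[70+9*i for i in range(1,5)]))
for a in (106,142,178,214): 
  r=np.radians(a);print(a,plan([C[0]+40*np.cos(r),C[1]+40*np.sin(r)],C,[a+9*i for i in range(1,5)]))
E
```

```text
[[0.15, 0.03], [0.31, 0.03], [0.46, 0.01], [0.61, -0.04]]
106 [[0.14, -0.07], [0.27, -0.16], [0.38, -0.28], [0.47, -0.4]]
142 [[0.07, -0.14], [0.12, -0.29], [0.14, -0.44], [0.14, -0.6]]
178 [[-0.03, -0.15], [-0.07, -0.3], [-0.15, -0.44], [-0.24, -0.57]]
214 [[-0.11, -0.11], [-0.24, -0.2], [-0.38, -0.27], [-0.53, -0.32]]
```

Request:
{"method": "play_rows", "body": {
  "dp": [
    [0.15,0.03,-0.01],
    [0.31,0.03,-0.01],
    [0.46,0.01,-0.01],
    [0.61,-0.04,-0.01],
    [0.61,-0.04,-0.01]
  ],
  "rot": [
    [0,0,0],
    [0,0,0],
    [0,0,0],
    [0,0,0],
    [0,0,0]
  ]
}}

```text
clock: 8.6
eef_pos: [536.1, 144.9, 98.8]
tcp_rot: [3.138, 0.007, 3.025]
contact_force: [1.1, 3.7, 15.2]
opening: 0.203
grasp_force: 26.0
```

Request:
{"method": "play_rows", "body": {
  "dp": [
    [0.14,-0.07,-0.02],
    [0.27,-0.16,-0.02],
    [0.38,-0.28,-0.02],
    [0.47,-0.4,-0.02],
    [0.47,-0.4,-0.02]
  ],
  "rot": [
    [0,0,0],
    [0,0,0],
    [0,0,0],
    [0,0,0],
    [0,0,0]
  ]
}}

```text
clock: 9.02
eef_pos: [514.9, 129.4, 98.6]
tcp_rot: [3.141, 0.006, 3.026]
contact_force: [2.3, -6.1, 7.1]
opening: 0.208
grasp_force: 25.5
```

Request:
{"method": "play_rows", "body": {
  "dp": [
    [0.07,-0.14,0],
    [0.12,-0.29,0],
    [0.14,-0.44,0],
    [0.14,-0.6,0],
    [0.14,-0.6,0]
  ],
  "rot": [
    [0,0,0],
    [0,0,0],
    [0,0,0],
    [0,0,0],
    [0,0,0]
  ]
}}

```text
clock: 9.43
eef_pos: [508.1, 106.5, 98.1]
tcp_rot: [3.139, 0.008, 3.025]
contact_force: [7.7, 0.2, -3.2]
opening: 0.204
grasp_force: 24.6
```

fz flipped to −3.2 N, so the bolt has dropped and is hanging in the grip. I'll go down with it.

Request:
{"method": "play_rows", "body": {
  "dp": [
    [0,0,0.04],
    [0,0,0.08],
    [0,0,0.12],
    [0,0,0.16],
    [0,0,0.16]
  ],
  "rot": [
    [0,0,0],
    [0,0,0],
    [0,0,0],
    [0,0,0],
    [0,0,0]
  ]
}}

```text
clock: 9.85
eef_pos: [508.2, 107.2, 92.9]
tcp_rot: [3.139, 0.008, 3.025]
contact_force: [1.9, -1.0, 14.8]
opening: 0.206
grasp_force: 26.5
```

It has bottomed at the thread start. Now I'll turn clockwise, following the circle.

```bash
python3 - <<'E'
from pl import *
C=[547.7,106.7];print(plan([508,107.1],C,[180-9*i for i in range(1,6)]))
for a in (135,90,45,0,-45,-90,-135): 
  r=np.radians(a);print(a,np.round([C[0]+40*np.cos(r),C[1]+40*np.sin(r)],1),plan([C[0]+40*np.cos(r),C[1]+40*np.sin(r)],C,[a-9*i for i in range(1,6)]))
E
```

```text
[[0.01, 0.15], [-0.01, 0.3], [-0.05, 0.45], [-0.11, 0.6], [-0.2, 0.73]]
135 [519.4 135. ] [[-0.11, 0.12], [-0.23, 0.21], [-0.37, 0.29], [-0.51, 0.34], [-0.67, 0.37]]
90 [547.7 146.7] [[-0.16, 0.01], [-0.31, -0.01], [-0.46, -0.06], [-0.61, -0.12], [-0.74, -0.21]]
45 [576. 135.] [[-0.12, -0.11], [-0.21, -0.23], [-0.29, -0.37], [-0.34, -0.51], [-0.37, -0.67]]
0 [587.7 106.7] [[-0.01, -0.16], [0.01, -0.31], [0.06, -0.46], [0.12, -0.61], [0.21, -0.74]]
-45 [576.   78.4] [[0.11, -0.12], [0.23, -0.21], [0.37, -0.29], [0.51, -0.34], [0.67, -0.37]]
-90 [547.7  66.7] [[0.16, -0.01], [0.31, 0.01], [0.46, 0.06], [0.61, 0.12], [0.74, 0.21]]
-135 [519.4  78.4] [[0.12, 0.11], [0.21, 0.23], [0.29, 0.37], [0.34, 0.51], [0.37, 0.67]]
```

Request:
{"method": "play_rows", "body": {
  "dp": [
    [0.01,0.15,0],
    [-0.01,0.3,0],
    [-0.05,0.45,0],
    [-0.11,0.6,0.005],
    [-0.2,0.73,0.01]
  ],
  "rot": [
    [0,0,0],
    [0,0,0],
    [0,0,0],
    [0,0,0],
    [0,0,0]
  ]
}}

```text
clock: 10.27
eef_pos: [518.7, 134.7, 92.0]
tcp_rot: [3.141, 0.007, 3.026]
contact_force: [3.3, -5.1, 12.1]
opening: 0.206
grasp_force: 26.5
```

Request:
{"method": "play_rows", "body": {
  "dp": [
    [-0.11,0.12,0],
    [-0.23,0.21,0.005],
    [-0.37,0.29,0.01],
    [-0.51,0.34,0.015],
    [-0.67,0.37,0.02]
  ],
  "rot": [
    [0,0,0],
    [0,0,0],
    [0,0,0],
    [0,0,0],
    [0,0,0]
  ]
}}

```text
clock: 10.68
eef_pos: [545.4, 147.0, 91.2]
tcp_rot: [3.14, 0.003, 3.025]
contact_force: [-3.6, 3.3, 16.0]
opening: 0.201
grasp_force: 26.6
```

Request:
{"method": "play_rows", "body": {
  "dp": [
    [-0.16,0.01,0],
    [-0.31,-0.01,0.003],
    [-0.46,-0.06,0.005],
    [-0.61,-0.12,0.008],
    [-0.74,-0.21,0.01]
  ],
  "rot": [
    [0,0,0],
    [0,0,0],
    [0,0,0],
    [0,0,0],
    [0,0,0]
  ]
}}

```text
clock: 11.1
eef_pos: [575.5, 136.2, 90.7]
tcp_rot: [3.138, 0.006, 3.025]
contact_force: [2.8, 6.6, 4.7]
opening: 0.207
grasp_force: 25.6
```

Request:
{"method": "play_rows", "body": {
  "dp": [
    [-0.12,-0.11,0.004],
    [-0.21,-0.23,0.008],
    [-0.29,-0.37,0.012],
    [-0.34,-0.51,0.016],
    [-0.37,-0.67,0.02]
  ],
  "rot": [
    [0,0,0],
    [0,0,0],
    [0,0,0],
    [0,0,0],
    [0,0,0]
  ]
}}

```text
clock: 11.52
eef_pos: [588.2, 107.0, 89.9]
tcp_rot: [3.139, 0.009, 3.025]
contact_force: [6.9, 2.5, 1.5]
opening: 0.206
grasp_force: 25.2
```

Request:
{"method": "play_rows", "body": {
  "dp": [
    [-0.01,-0.16,0.01],
    [0.01,-0.31,0.016],
    [0.06,-0.46,0.022],
    [0.12,-0.61,0.028],
    [0.21,-0.74,0.035]
  ],
  "rot": [
    [0,0,0],
    [0,0,0],
    [0,0,0],
    [0,0,0],
    [0,0,0]
  ]
}}

```text
clock: 11.93
eef_pos: [575.6, 77.5, 88.4]
tcp_rot: [3.14, 0.007, 3.025]
contact_force: [3.9, -1.7, 5.7]
opening: 0.206
grasp_force: 25.5
```

Request:
{"method": "play_rows", "body": {
  "dp": [
    [0.11,-0.12,0.005],
    [0.23,-0.21,0.01],
    [0.37,-0.29,0.015],
    [0.51,-0.34,0.02],
    [0.67,-0.37,0.025]
  ],
  "rot": [
    [0,0,0],
    [0,0,0],
    [0,0,0],
    [0,0,0],
    [0,0,0]
  ]
}}

```text
clock: 12.35
eef_pos: [546.0, 66.6, 87.1]
tcp_rot: [3.14, 0.005, 3.025]
contact_force: [2.7, 5.0, 5.4]
opening: 0.204
grasp_force: 25.7
```

Request:
{"method": "play_rows", "body": {
  "dp": [
    [0.16,-0.01,0.005],
    [0.31,0.01,0.01],
    [0.46,0.06,0.015],
    [0.61,0.12,0.02],
    [0.74,0.21,0.025]
  ],
  "rot": [
    [0,0,0],
    [0,0,0],
    [0,0,0],
    [0,0,0],
    [0,0,0]
  ]
}}

```text
clock: 12.77
eef_pos: [519.1, 79.1, 86.2]
tcp_rot: [3.138, 0.008, 3.025]
contact_force: [7.9, 4.8, 1.2]
opening: 0.203
grasp_force: 25.2
```

Request:
{"method": "play_rows", "body": {
  "dp": [
    [0.12,0.11,0.005],
    [0.21,0.23,0.01],
    [0.29,0.37,0.015],
    [0.34,0.51,0.02],
    [0.36,0.6,0.025]
  ],
  "rot": [
    [0,0,0],
    [0,0,0],
    [0,0,0],
    [0,0,0],
    [0,0,0]
  ]
}}

```text
clock: 13.18
eef_pos: [508.1, 104.4, 85.3]
tcp_rot: [3.139, 0.009, 3.026]
contact_force: [7.7, -1.4, 2.0]
opening: 0.203
grasp_force: 25.2
```

Request:
{"method": "play_rows", "body": {
  "dp": [
    [0,0,0],
    [0,0,0],
    [0,0,0],
    [0,0,0],
    [0,0,0]
  ],
  "rot": [
    [0,0,0],
    [0,0,0],
    [0,0,0],
    [0,0,0],
    [0,0,0]
  ]
}}

```text
clock: 13.6
eef_pos: [508.1, 104.4, 85.3]
tcp_rot: [3.139, 0.009, 3.025]
contact_force: [7.5, 3.0, 2.1]
opening: 0.205
grasp_force: 25.2
```

```bash
python3 - <<'E'
from h import *
s,_=snap('wrist','w5');print(s['eef_pos'],s['contact_force'],s['grasp_force'])
cv2.imwrite('pics/w5b.png',cv2.resize(cv2.imread('pics/w5.png'),(800,600),interpolation=cv2.INTER_CUBIC))
E
```

```text
[508.13596003 104.38492199  85.3009888 ] [7.46134799 3.03835569 2.12917714] 25.232442764081497
```

View pics/w5b.png

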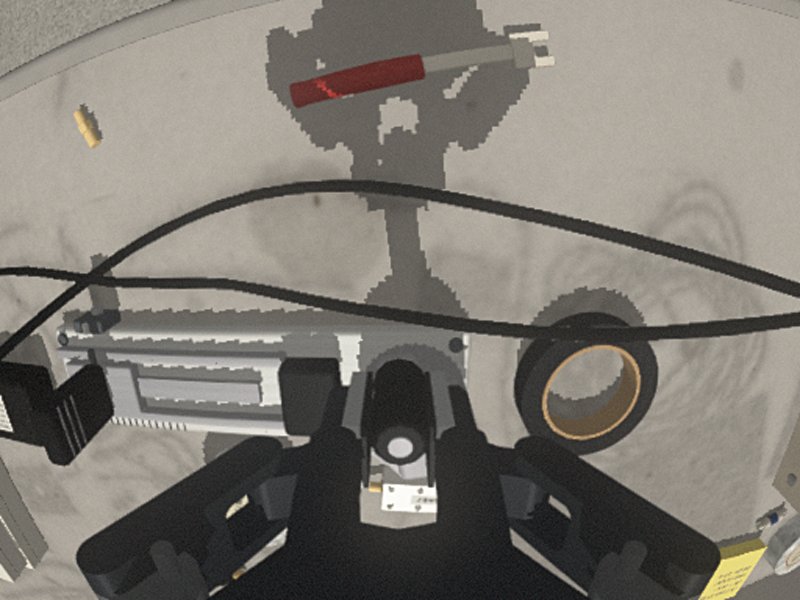

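The picture shows the knob held between the pads with its top at (400,446), and all bystanders in place. Tool descent (about 13.2 mm) and angle (6.5 + about 7.5 mm) agree on the depth, so I'll check it once from the image and hand in.

```bash
python3 - <<'E'
from h import *
o,d=ray('w5',400*.64,446*.64)
for x in (506.5,507.7,509): print(x,(o+d*(x-o[0])/d[0]).round(1))
s=telemetry.sense();print(s['grasp_force'],s['opening'],s['clock'],np.abs(s['qvel']).max())
E
```

```text
506.5 [506.5 104.8 117.8]
507.7 [507.7 104.7 116.1]
509 [509.  104.5 114.3]
25.232318422640674 0.20399635367125593 13.65 0.0012906404584885742
```

```bash
python3 -c "
from rig import r
print(r.sign_off())"
```

```text
the job is handed in; nothing more can be done
None
```

The job is handed in with no verdict shown: the slide is about 1 mm short of the ridge, the bolt dropped and turned about one turn forward to roughly 14 mm depth, and the knob is still gripped at 25 N.

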